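# Put the back saw home in the till under the shelf

### The job

Put the saw that was left in the mitre box away: slide it, teeth down, into the empty slot of the saw till under the slatted shelf, fully home with its handle up against the front of the till. A spool clamp stands in the way in front of that slot; stand it upright in the clamp tray. Leave the other saws and everything else on the bench where they are.

Things in the scene. Friction and masses are not known exactly. Their poses are not given: they have to be found in the camera images.
- saw: Back saw left in the mitre box. Origin: centre of its dark wooden handle; x to the toe, z up (teeth down). Handle 80 long (x -40..40), 22 wide (y), 30 high, flat cheeks; steel blade 3 thick, x 40..130, z -32..4; brass back 10 wide, x 38..132, z 3..13. About 240 g, centre of mass near x = 67.
- saw_b: A saw of the same make, already put away in the till; stays there. Axes and sizes as saw.
- saw_c: A second saw already put away in the till; stays there. Axes and sizes as saw.
- till: Fixed plywood saw till, origin at the centre of its underside, front facing its -x. Block 280 wide (y), 130 deep (x -65..65), 80 high, with three upright slots along x at y = -70, 0, 70: 7 wide, floor at z = 50, open at front, back and top; mouths flare to 15 over the first 15 mm. Two hold saws. End cheeks 12 thick outside the block carry the shelf.
- overhang (a point): Middle of the lower front edge of the slatted shelf over the till, in till frame (-107, 0, 127) mm. Front slat x -107..-69, z 127..141, with a lip up to z = 163 along its front edge; more slats at x -37..-5 and 27..65; all 304 wide. Jars on the rear slat reach z = 215. A saw that is home has half its handle under the front slat.
- bay: The mouth of the EMPTY slot of the till: the point on the slot floor, in the front face of the block, midway between the sides; x points straight into the slot, z up. A saw that is home has its origin at (-40, 0, 32) mm here.
- mitre: Fixed brown wooden mitre box, origin at the centre of its underside; channel 130 long (y), 70 wide (x), walls 12 thick at x = -29 and 29, 75 high, each with a 7 mm wide kerf at y = 0 whose bottom is at z = 45. The saw stands in both kerfs along the box's x, its origin at (-85, 0, 77) mm.
- clamp: Spool clamp (two dark wooden discs, 32 diameter and 22 thick, on an 8 mm steel rod), standing upright on the bench in front of the till's empty slot. Origin: centre of its underside; upper disc z 63..85, brass nut to 92. 90 g.
- clamp_b: Another such spool clamp, standing in the end of the tray nearest the robot; stays there.
- tray: Fixed grey metal tray, 120 (x) x 95 (y) x 22 high outside, walls and floor 5; origin at the centre of its underside. The spare clamp stands about x = -32; the other half (about x = 22) is free.
- bottle: Bystander: brown bottle, radius 28, 170 high; origin underside.
- jar: Bystander: glass jar, radius 25, 55 high, beside the saw's handle; origin underside.
- cup: Bystander: white mug, radius 38, 75 high, handle at +y; origin underside.
- tin: Bystander: tin, radius 35, 70 high; origin underside.
- plane: Bystander: small block plane, 110 (x) x 40 x 47 high; origin underside.

How it is judged:
By the outcome, as a careful person would: the job done as asked, in the order asked, and still so for the second after the job is handed in, with the robot touching nothing.
It also fails if it takes over 72 s, if anything falls off the work surface, if the arm or the gripper's body presses on something with over 40 N, if the wrist force passes 120 N, or if a joint passes its speed limit or range.

### The arm

A 6-joint arm with a two-finger parallel gripper is mounted at the origin on the work surface. World frame = base frame: x ahead of the robot, y to its left, z up, the work surface at z = 0. Lengths are in mm, angles in rad, forces in N, time in s.
With the tool pointing down it reaches from about 300 to 775 mm from the base axis. Payload 14.6 kg.
Tool frame: the origin (TCP) lies on the centre line of the jaws, within the pads' length; the fingertips stand 11 mm ahead of it and the grasp point (between the pads) lies 8 mm behind it; z points along the fingers, y is the line along which they close (so a half turn about z gives the same grasp; the last joint's range is limited). The gripper opens to 94 mm and grips with 3 to 60 N. Pads are 16 mm wide; open, the fingers measure 119 mm over their backs; the gripper's body (75 mm by 177 mm) begins 78 mm behind the grasp point.
Start: joints at [-1.375, 0.3, 1.521, -0, 1.321, -0.067], TCP at [142.875, -531.108, 216.446] pointing down, gripper open.
Joint ranges: [-3.03, 3.03], [-0.79, 2.21], [0.23, 2.52], [-1.04, 4.18], [0, 3.07], [-2.55, 2.55]. Speed limits (rad/s): [2.22, 2.22, 2.57, 3.14, 3.14, 3.14].

### API

Orientations are given as a 3x3 rotation matrix whose columns are the frame's x, y, z axes.
In Python, from station import ctrl, imaging gives the robot as it stands.
- The arm moves only by the tool arm_command, never from a script. Its argument "deltas" is a list of rows, each a list of 7 numbers: the shift along the tool's x, y, z normalised to -1 to 1, where 1 is 40 mm, then the turn, a rotation vector about the tool's x, y, z normalised to -1 to 1, where 1 is 4 degrees, then the opening, from 0 (shut) to 1 (fully open). In form: [[dx, dy, dz, wx, wy, wz, gripper], ...]. A call has 1 to 12 rows; each row shifts and turns the commanded pose from where the row before left it, along the tool's axes as they then stand; what a row does not reach is not made up. A row lasts 1/12 s, in which the tool goes at most 41.7 mm and 7.16 degrees, less where a joint would pass 70% of its speed; a pose out of reach is approached as far as the arm can. A call with a number of a shift or a turn outside -1 to 1 is refused whole. A call with a gripper value outside its range is refused whole. The fingers move at their own pace and stop on an object; "force" is the grip in N (left out, the last holds). Time passes only in rows, so rows that do not move let the fingers close. It gives the time, the measured TCP pose, the force, the opening and the grip force at its end, in the units of the state.
- ctrl.get_obs(): the state, without advancing time (a new reading comes with each control period).
- imaging.capture(name): name is "scene" or "top" or "wrist"; returns a dict with "image" (420x560x3 uint8, red, green, blue), "K" (3x3 intrinsics, pixels), "camera_from_world" (4x4, takes a point from world to camera coordinates); the wrist camera has in their place "mount" (4x4, takes a point from camera to tool coordinates, whose origin is the TCP and whose axes are the flange's). Camera axes: x right, y up, looking along -z (the intrinsics and any distortion apply to the point x, -y, -z); pixel columns grow to the right and rows downward; lengths in mm; the calibration is good to about 2 mm. A picture is of the moment at which its call begins: read the wrist's pose just before it. There is no depth.
- ctrl.finish_job(): hands the job in; it is judged then, once.
The state is a dict: "time": time; "joints": joint angles; "dq": joint speeds; "joint_efforts": joint torques, N m; "tcp_pos": TCP position; "tcp_rot": TCP orientation; "force": force on the tool from outside, world axes, zero at the start; "moment": the same for the moment, N m; "gripper_width": finger opening in mm; "grasp_force": force on a finger pad.
Only numpy, scipy, OpenCV 4.12 (cv2) and the standard library are available. Lean on these libraries where they do the work, as an engineer would, in place of code of your own. Each camera call takes 0.05 s, during which the arm holds its last target. There are 200 camera calls.

## Working session

There is one attempt and no reset: what is moved stays moved. The work goes in short steps, Python scripts to look and compute and a tool call to move; the robot and the scene stay as the last step left them, time stands still between calls to the robot, and variables do not carry over. Pictures are saved under pics/ and viewed, at most 10 in all, crops included, and the job is handed in when it is done.

Besides the shell and the picture viewer there is one more tool, called after "Emit:" as name(argument=value, ...) on one line, values as JSON. arm_command: Moves the arm, as the interface text tells. Its arguments: {"type":"object","properties":{"deltas":{"type":"array","items":{"type":"array","items":{"type":"number","minimum":-1,"maximum":1}}},"force":{"type":"number"}},"required":["deltas"]}

```bash
mkdir -p pics; ls; python3 - <<'E'
from station import ctrl, imaging
import cv2, pickle, numpy as np
d={}
for n in ("scene","top"):
    c=imaging.capture(n); d[n]=c
    cv2.imwrite(f"pics/{n}0.png",cv2.resize(c["image"][:,:,::-1],(800,600),interpolation=cv2.INTER_CUBIC))
    print(n,{k:(np.round(v,3).tolist() if k!="image" else v.shape) for k,v in c.items()})
pickle.dump(d,open("c0.pkl","wb"))
o=ctrl.get_obs(); print(o)
E
```

```text
pics
scene {'image': (420, 560, 3), 'K': [[504.23, 0.0, 274.781], [0.0, 504.23, 209.928], [0.0, 0.0, 1.0]], 'camera_from_world': [[-0.755, 0.656, 0.004, 451.596], [-0.471, -0.546, 0.693, 151.97], [0.456, 0.521, 0.721, -1709.407], [0.0, 0.0, 0.0, 1.0]]}
top {'image': (420, 560, 3), 'K': [[446.695, 0.0, 278.35], [0.0, 446.695, 207.357], [0.0, 0.0, 1.0]], 'camera_from_world': [[-0.024, -1.0, -0.011, -75.023], [0.998, -0.025, 0.064, -556.316], [-0.064, -0.009, 0.998, -1100.868], [0.0, 0.0, 0.0, 1.0]]}
{'time': 0.1, 'joints': array([-1.37457410e+00,  3.00421606e-01,  1.52149350e+00, -2.32340303e-05,
        1.32069802e+00, -6.66055854e-02]), 'dq': array([-0.00037658,  0.00145526, -0.0013031 , -0.00129055,  0.00134301,
       -0.00112117]), 'joint_efforts': array([ 9.00542891e-04, -5.32645583e+01, -3.53282940e+01,  7.09587545e-02,
        2.34971254e-02, -6.06190315e-05]), 'tcp_pos': array([ 142.84345033, -530.90506216,  215.95052056]), 'tcp_rot': array([[ 9.65657648e-01,  2.59817740e-01, -2.21035721e-04],
       [ 2.59817830e-01, -9.65657135e-01,  9.96499088e-04],
       [ 4.54634197e-05, -1.01970599e-03, -9.99999479e-01]]), 'force': array([-0.3635893 , -0.10063668,  1.35507704]), 'moment': array([ 0.04835696,  0.00815919, -0.0349984 ]), 'grasp_force': 0.0, 'gripper_width': 93.82428003191035}
```

View pics/scene0.png

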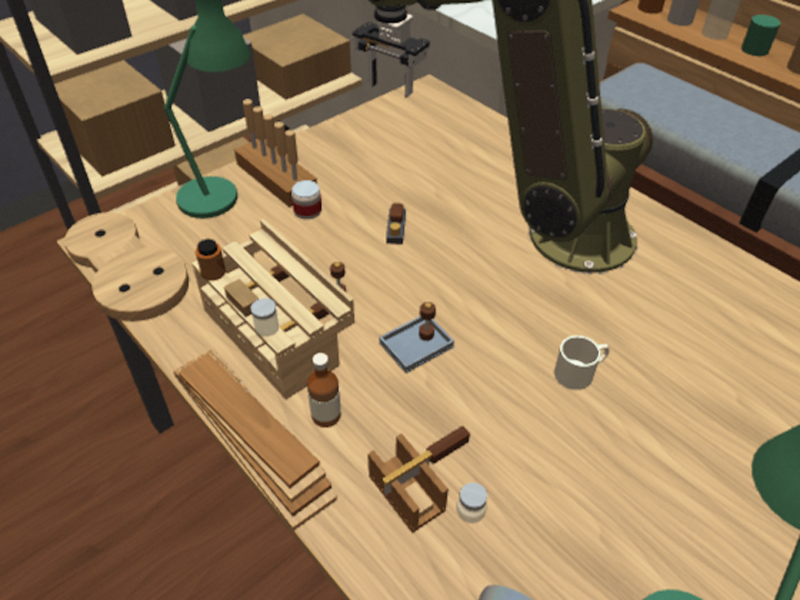

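View pics/top0.png

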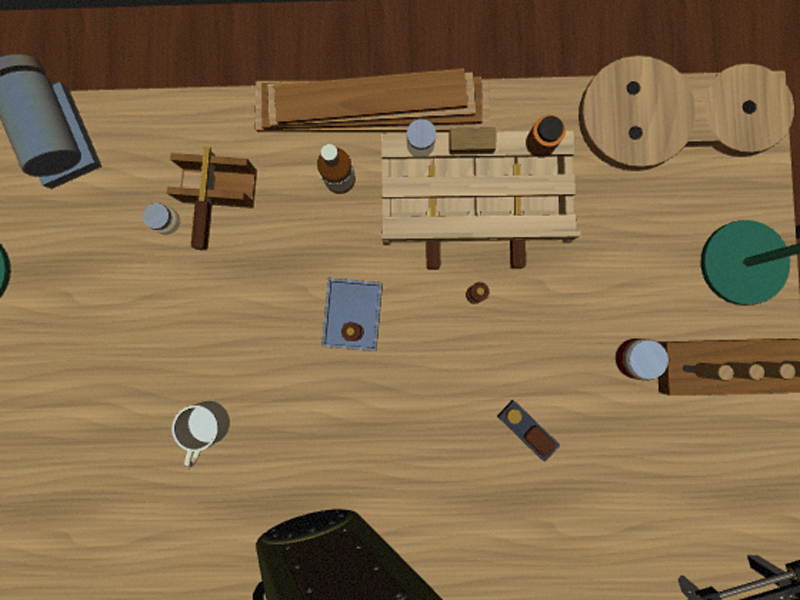

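The scene picture shows the till with its middle slot empty, the clamp in front of it at about (337,270), the tray at (416,340) and the saw in the mitre box at (430,455). The top picture shows the clamp at (478,291), the tray at (352,314), the saw handle at (201,225), and the neighbouring saws at (433,253) and (518,253). I'll enlarge both for measuring.

```bash
python3 - <<'E'
import cv2, pickle
d=pickle.load(open("c0.pkl","rb"))
for n,(x0,y0,w,h,s) in {"top":(110,80,300,170,2.66),"scene":(130,150,230,225,2.66)}.items():
    im=d[n]["image"][y0:y0+h,x0:x0+w,::-1]
    im=cv2.convertScaleAbs(im,alpha=1.3,beta=10)
    cv2.imwrite(f"pics/{n}1.png",cv2.resize(im,None,fx=s,fy=s,interpolation=cv2.INTER_CUBIC))
E
```

```text
(no output)
```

View pics/top1.png

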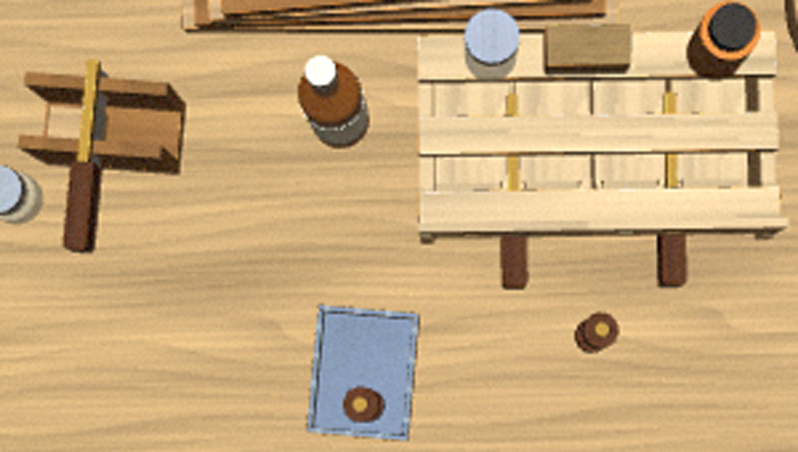

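View pics/scene1.png

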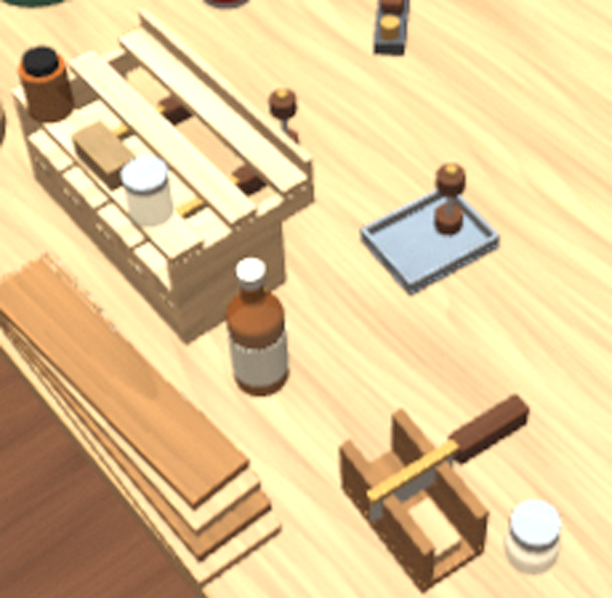

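The top crop shows the clamp nut at (602,329), the tray corners at (320,306), (418,314), (408,439) and (307,431), the saw's brass from (93,62) to (85,163), its handle end at (79,250), and the empty slot at x≈593. In the scene crop the clamp nut is at (283,93), the tray corners at (363,238), (498,240) and (412,290), and the saw's brass from (373,497) to (455,450).

```bash
cat > h.py <<'E'
import numpy as np, pickle, cv2
from scipy.optimize import least_squares
d=pickle.load(open("c0.pkl","rb"))
def ray(K,T,p):
    R,t=T[:3,:3],T[:3,3]
    v=np.linalg.inv(K)@[p[0],p[1],1]; v=np.array([v[0],-v[1],-v[2]])
    return -R.T@t, R.T@(v/np.linalg.norm(v))
off={"top":(110,80),"scene":(130,150)}
def cr(n,p): # crop px -> ray
    q=(np.array(p)+.5)/2.66-.5+off[n]
    return ray(d[n]["K"],d[n]["camera_from_world"],q)
def tri(*rs):
    A=sum(np.eye(3)-np.outer(v,v) for c,v in rs); b=sum((np.eye(3)-np.outer(v,v))@c for c,v in rs)
    X=np.linalg.solve(A,b); return X,[np.linalg.norm((np.eye(3)-np.outer(v,v))@(X-c)) for c,v in rs]
def atz(r,z): c,v=r; return c+v*(z-c[2])/v[2]
E
python3 - <<'E'
from h import *
np.set_printoptions(precision=1,suppress=True)
for n,a,b in [("nut",(602,329),(283,93)),("nut_b",(360,405),(450,170)),("trayTR?",(320,306),(412,290)),("trayTL",(418,314),(363,238)),("trayBL",(307,431),(498,240)),("toe",(93,62),(373,497)),("brass/handle",(85,163),(455,450)),("handle rear",(79,248),(521,405)),("lip left",(421,228),(312,160)),("lip right",(784,226),(143,14))]:
    print(n,*tri(cr("top",a),cr("scene",b)))
for n,p,z in [("nut",(602,329),92),("nut_b",(360,405),92),("trayfl",(320,306),22),("trayfr",(418,314),22),("trayBR",(408,439),22),("trayBL",(307,431),22),
 ("toe",(93,62),90),("b/h",(85,163),90),("hr",(79,248),92),("sb rear",(514,286),97),("sc rear",(673,285),97),("sb brass",(513,97),95),("sb br2",(513,188),95),("sc br",(671,95),95),("sc br2",(670,187),95),("slot",(592,80),80),("slot",(593,187),80),("slatfrontL",(421,189),141),("slatfrontR",(778,187),141),("lipL",(421,228),163),("lipR",(784,226),163),("mit",(27,72),75),("mit",(182,94),75),("mit",(20,148),75),("mit",(180,170),75)]:
    print(n,atz(cr("top",p),z))
E
```

```text
nut [ 556.  -224.7   90.3] [np.float64(0.5493654887440076), np.float64(0.5493654887440141)]
nut_b [495.6 -11.8  93.2] [np.float64(2.1005520441974315), np.float64(2.1005520441973586)]
trayTR? [590.   32.8   9.7] [np.float64(0.16824086467351), np.float64(0.16824086467336172)]
trayTL [580.1 -59.7   4.6] [np.float64(0.32350865682820906), np.float64(0.3235086568283084)]
trayBL [473.2  45.4  12.8] [np.float64(2.0794885085540864), np.float64(2.0794885085540034)]
toe [808.2 224.6  86. ] [np.float64(0.13653402898644437), np.float64(0.13653402898638334)]
brass/handle [718.6 234.1  78.5] [np.float64(0.8469823958320505), np.float64(0.8469823958321487)]
handle rear [641.1 239.5  80.1] [np.float64(0.5600267770320305), np.float64(0.5600267770318967)]
lip left [637.6 -68.9 160. ] [np.float64(0.5855174231790093), np.float64(0.5855174231792448)]
lip right [ 634.3 -371.2  154.6] [np.float64(1.9618659823270068), np.float64(1.9618659823272115)]
nut [ 555.5 -224.1   92. ]
nut_b [494.  -10.3  92. ]
trayfl [588.7  31.5  22. ]
trayfr [578.8 -60.5  22. ]
trayBR [462.1 -48.5  22. ]
trayBL [471.8  45.7  22. ]
toe [806.8 223.4  90. ]
b/h [715.4 231.   90. ]
hr [638.9 236.1  92. ]
sb rear [ 594.8 -147.7   97. ]
sc rear [ 592.2 -286.8   97. ]
sb brass [ 763.4 -151.6   95. ]
sb br2 [ 681.9 -149.3   95. ]
sc br [ 761.5 -291.5   95. ]
sc br2 [ 679.2 -287.6   95. ]
slot [ 781.1 -223.8   80. ]
slot [ 683.8 -221.6   80. ]
slatfrontL [674.3 -69.5 141. ]
slatfrontR [ 668.1 -369.9  141. ]
lipL [637.6 -69.4 163. ]
lipR [ 631.5 -367.5  163. ]
mit [803.9 288.3  75. ]
mit [779.7 147.2  75. ]
mit [734.1 294.7  75. ]
mit [710.1 149.7  75. ]
```

Emit:
arm_command(deltas=[[0, 0, 0, 0, 0, 1, 0.7], [0, 0, 0, 0, 0, 1, 0.7], [0, 0, 0, 0, 0, 1, 0.7], [0, 0, 0, 0, 0, 1, 0.7], [0.75, -0.58, 0, 0, 0, 0, 0.7], [0.75, -0.58, 0, 0, 0, 0, 0.7], [0.75, -0.58, 0, 0, 0, 0, 0.7], [0.75, -0.58, 0, 0, 0, 0, 0.7], [0.75, -0.58, 0, 0, 0, 0, 0.7], [0.75, -0.58, 0, 0, 0, 0, 0.7], [0.75, -0.58, 0, 0, 0, 0, 0.7], [0.75, -0.58, 0, 0, 0, 0, 0.7]])

```text
time: 1.1
tcp_pos: [387.1, -348.0, 216.3]
tcp_rot: [[1.0, -0.017, -0.0], [-0.017, -1.0, 0.0], [-0.0, -0.0, -1.0]]
force: [0.3, -0.1, 0.9]
gripper_width: 65.7
grasp_force: 0.0
```

Emit:
arm_command(deltas=[[0.7, -0.53, 0, 0, 0, 0, 0.7], [0.7, -0.53, 0, 0, 0, 0, 0.7], [0.7, -0.53, 0, 0, 0, 0, 0.7], [0.7, -0.53, 0, 0, 0, 0, 0.7], [0.7, -0.53, 0, 0, 0, 0, 0.7], [0.7, -0.53, 0, 0, 0, 0, 0.7], [0, 0, 0, 0, 0, 0, 0.7], [0, 0, 0, 0, 0, 0, 0.7]])

```text
time: 1.77
tcp_pos: [556.6, -223.9, 215.6]
tcp_rot: [[1.0, -0.014, -0.001], [-0.014, -1.0, 0.001], [-0.001, -0.001, -1.0]]
force: [-0.1, -0.3, 0.1]
gripper_width: 65.7
grasp_force: 0.0
```

```bash
python3 - <<'E'
from station import ctrl, imaging
import cv2, pickle
o=ctrl.get_obs(); c=imaging.capture("wrist"); pickle.dump((o,c),open("w1.pkl","wb"))
cv2.imwrite("pics/w1.png",cv2.resize(c["image"][:,:,::-1],(800,600),interpolation=cv2.INTER_CUBIC))
print(o["tcp_pos"],o["tcp_rot"],c["mount"],c["K"],c.keys())
E
```

```text
[ 556.55739113 -223.91337669  215.56583041] [[ 9.99901375e-01 -1.39847438e-02 -1.29099820e-03]
 [-1.39840533e-02 -9.99902071e-01  5.42387220e-04]
 [-1.29845692e-03 -5.24280340e-04 -9.99999020e-01]] [[ 4.94743965e-04  9.60606111e-01  2.77913036e-01  8.04714688e+01]
 [ 9.99999841e-01 -5.50454900e-04  1.22435619e-04 -4.30680697e-01]
 [ 2.70590997e-04  2.77912931e-01 -9.60606230e-01 -1.68967310e+02]
 [ 0.00000000e+00  0.00000000e+00  0.00000000e+00  1.00000000e+00]] [[308.29874605   0.         275.89866194]
 [  0.         308.29874605 210.81432088]
 [  0.           0.           1.        ]] dict_keys(['image', 'K', 'mount'])
```

View pics/w1.png

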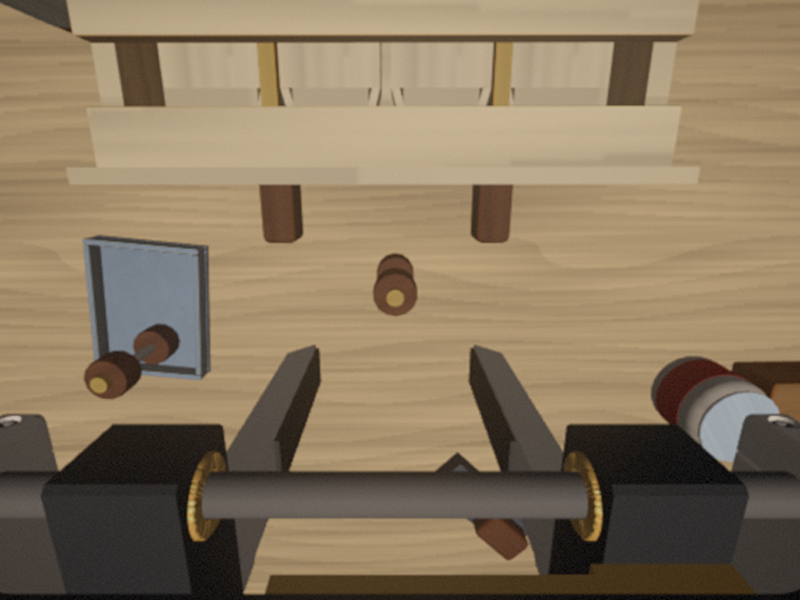

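The wrist picture shows the clamp nut at (395,298), the empty slot's flare between (381,95) and (398,95), the neighbouring handles' rear ends at (281,240) and (491,240), and the tray corners at (87,238) and (208,246).

```bash
cat >> h.py <<'E'
def wray(o,c,p): # native px
    T=np.eye(4); T[:3,:3]=o["tcp_rot"]; T[:3,3]=o["tcp_pos"]
    return ray(c["K"],np.linalg.inv(T@c["mount"]),p)
E
python3 - <<'E'
from h import *
np.set_printoptions(precision=1,suppress=True)
o,c=pickle.load(open("w1.pkl","rb"))
W=lambda p:wray(o,c,np.array(p)*.7-.15)
print("nut",tri(W((395,298)),cr("top",(602,329)),cr("scene",(283,93))))
print("nut_b",tri(W((98,385)),cr("top",(360,405)),cr("scene",(450,170))))
for n,p,z in [("nut",(395,298),92),("nutb",(98,385),92),("sb rearbot",(281,241),67),("sc",(491,241),67),("sb reartop",(283,211),97),("trayfl",(87,238),22),("trayfr",(208,246),22),("traybr",(209,377),22),
 ("slotL",(379,97),80),("slotR",(395,97),80),("flL",(370,104),80),("flR",(404,104),80),("slotback",(380,42),80),("slotbackR",(381.5,42),80),
 ("sb br",(268,46),95),("sb br2",(270,104),95),("sc br",(503,46),95),("sc br2",(501,104),95),("lipL",(70,169),163),("lipR",(698,169),163)]:
    print(n,atz(W(p),z))
E
```

```text
nut (array([ 555.6, -224.2,   91.1]), [np.float64(1.2026639447133747), np.float64(0.03303371103430494), np.float64(1.2328004691380912)])
nut_b (array([495.6, -10.8,  96.6]), [np.float64(2.0846909855892917), np.float64(1.6380558795369156), np.float64(3.393824715575794)])
nut [ 554.7 -223.8   92. ]
nutb [491.4  -5.5  92. ]
sb rearbot [ 591.5 -142.    67. ]
sc [ 589.4 -293.6   67. ]
sb reartop [ 615.  -152.7   97. ]
trayfl [589.6  29.2  22. ]
trayfr [581.6 -69.5  22. ]
traybr [463.1 -54.8  22. ]
slotL [ 683.9 -215.3   80. ]
slotR [ 683.7 -225.5   80. ]
flL [ 679.9 -209.5   80. ]
flR [ 679.6 -231.2   80. ]
slotback [ 714.9 -216.7   80. ]
slotbackR [ 714.9 -217.6   80. ]
sb br [ 709.9 -151.4   95. ]
sb br2 [ 678.6 -149.7   95. ]
sc br [ 708. -289.   95.]
sc br2 [ 676.7 -289.6   95. ]
lipL [641.4 -68.3 163. ]
lipR [ 637.3 -370.7  163. ]
```

Emit:
arm_command(deltas=[[-0.03, 0, 0.74, 0, 0, 0, 0.7], [0, 0, 0.74, 0, 0, 0, 0.7], [0, 0, 0.74, 0, 0, 0, 0.7], [0, 0, 0.74, 0, 0, 0, 0.7], [0, 0, 0.74, 0, 0, 0, 0.7], [0, 0, 0, 0, 0, 0, 0.7], [0, 0, 0, 0, 0, 0, 0], [0, 0, 0, 0, 0, 0, 0], [0, 0, 0, 0, 0, 0, 0], [0, 0, 0, 0, 0, 0, 0], [0, 0, 0, 0, 0, 0, 0]], force=25)

```text
time: 2.73
tcp_pos: [555.2, -225.3, 69.7]
tcp_rot: [[1.0, -0.017, 0.002], [-0.017, -1.0, -0.001], [0.002, 0.001, -1.0]]
force: [-0.7, 0.5, -0.4]
gripper_width: 36.1
grasp_force: 0.0
```

Emit:
arm_command(deltas=[[0, 0, 0, 0, 0, 0, 0], [0, 0, 0, 0, 0, 0, 0], [0, 0, -0.25, 0, 0, 0, 0], [0, 0, -0.5, 0, 0, 0, 0], [0, 0, -0.5, 0, 0, 0, 0], [0, 0, -0.25, 0, 0, 0, 0], [0, 0, 0, 0, 0, 0, 0]])

```text
time: 3.32
tcp_pos: [555.7, -225.4, 131.1]
tcp_rot: [[1.0, -0.016, 0.004], [-0.016, -1.0, -0.002], [0.004, 0.002, -1.0]]
force: [-0.1, -1.4, -0.8]
gripper_width: 31.3
grasp_force: 25.0
```

Emit:
arm_command(deltas=[[-0.035, -0.3, 0, 0, 0, 0, 0], [-0.035, -0.7, 0, 0, 0, 0, 0], [-0.035, -0.8, 0, 0, 0, 0, 0], [-0.035, -0.8, 0, 0, 0, 0, 0], [-0.035, -0.8, 0, 0, 0, 0, 0], [-0.035, -0.8, 0, 0, 0, 0, 0], [-0.035, -0.72, 0, 0, 0, 0, 0], [-0.035, -0.4, 0, 0, 0, 0, 0], [0, 0, 0, 0, 0, 0, 0], [0, 0, 0, 0, 0, 0, 0]])

```text
time: 4.15
tcp_pos: [546.4, -11.2, 127.4]
tcp_rot: [[1.0, -0.015, -0.002], [-0.015, -1.0, 0.0], [-0.002, -0.0, -1.0]]
force: [0.1, 0.1, -0.6]
gripper_width: 31.6
grasp_force: 25.0
```

```bash
python3 - <<'E'
from station import ctrl, imaging
import cv2, pickle, numpy as np
o=ctrl.get_obs(); c=imaging.capture("wrist"); t=imaging.capture("top"); pickle.dump((o,c,t),open("w2.pkl","wb"))
a=cv2.resize(c["image"][100:300,130:430,::-1],(780,520),interpolation=cv2.INTER_CUBIC)
cv2.imwrite("pics/w2.png",a); print(o["tcp_pos"])
E
```

```text
[546.3672568  -11.17217072 127.41931155]
```

View pics/w2.png

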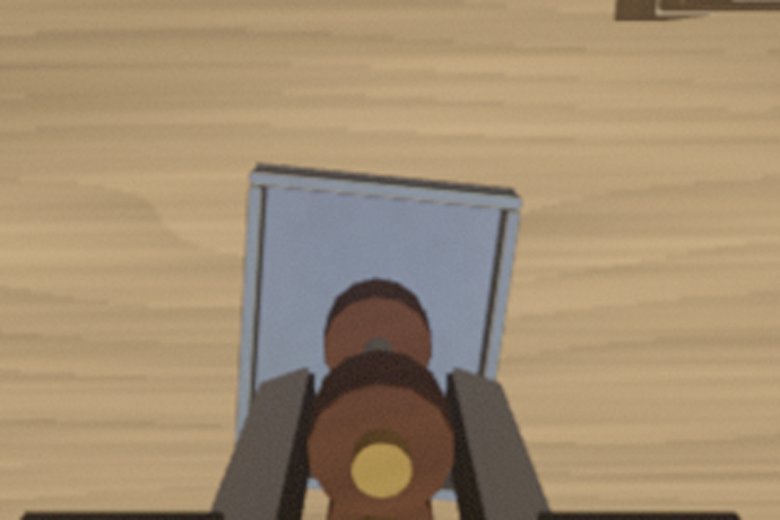

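The clamp hangs upright over the free half of the tray, its lower disc at (378,330) between the walls at x≈255 and 505.

Emit:
arm_command(deltas=[[0, 0, 0.4, 0, 0, 0, 0], [0, 0, 0.4, 0, 0, 0, 0], [0, 0, 0.3, 0, 0, 0, 0], [0, 0, 0.1, 0, 0, 0, 0], [0, 0, 0.05, 0, 0, 0, 0], [0, 0, 0, 0, 0, 0, 0], [0, 0, 0, 0, 0, 0, 0]])

```text
time: 4.83
tcp_pos: [547.4, -12.3, 79.0]
tcp_rot: [[1.0, -0.017, 0.001], [-0.017, -1.0, -0.0], [0.001, 0.0, -1.0]]
force: [0.8, 0.3, -1.5]
gripper_width: 31.8
grasp_force: 25.0
```

Emit:
arm_command(deltas=[[0, 0, 0.05, 0, 0, 0, 0], [0, 0, 0.03, 0, 0, 0, 0], [0, 0, 0, 0, 0, 0, 0], [0, 0, 0, 0, 0, 0, 0]])

```text
time: 5.17
tcp_pos: [547.1, -12.1, 75.4]
tcp_rot: [[1.0, -0.016, 0.0], [-0.016, -1.0, -0.0], [0.0, 0.0, -1.0]]
force: [-0.1, -0.5, -0.6]
gripper_width: 31.8
grasp_force: 25.0
```

Emit:
arm_command(deltas=[[0, 0, 0.04, 0, 0, 0, 0], [0, 0, 0, 0, 0, 0, 0], [0, 0, 0, 0, 0, 0, 0]])

```text
time: 5.42
tcp_pos: [547.5, -12.0, 74.4]
tcp_rot: [[1.0, -0.016, 0.001], [-0.016, -1.0, -0.0], [0.001, -0.0, -1.0]]
force: [-0.8, 0.7, 4.6]
gripper_width: 31.8
grasp_force: 25.0
```

Emit:
arm_command(deltas=[[0, 0, 0, 0, 0, 0, 0.5], [0, 0, 0, 0, 0, 0, 0.5], [0, 0, 0, 0, 0, 0, 0.5], [0, 0, -0.2, 0, 0, 0, 0.5], [0, 0, -0.6, 0, 0, 0, 0.5], [0, 0, -0.8, 0, 0, 0, 0.5], [0, 0, -0.8, 0, 0, 0, 0.5], [0, 0, -0.8, 0, 0, 0, 0.5]])

```text
time: 6.08
tcp_pos: [546.8, -12.1, 203.7]
tcp_rot: [[1.0, -0.016, 0.0], [-0.016, -1.0, 0.0], [0.0, -0.0, -1.0]]
force: [-0.1, -0.2, -0.4]
gripper_width: 47.1
grasp_force: 0.0
```

Emit:
arm_command(deltas=[[0.14, -0.69, 0, 0, 0, 0, 0.5], [0.14, -0.69, 0, 0, 0, 0, 0.5], [0.14, -0.69, 0, 0, 0, 0, 0.5], [0.14, -0.69, 0, 0, 0, 0, 0.5], [0.14, -0.69, 0, 0, 0, 0, 0.5], [0.14, -0.69, 0, 0, 0, 0, 0.5], [0.14, -0.69, 0, 0, 0, 0, 0.5], [0.14, -0.69, 0, 0, 0, 0, 0.5], [0.14, -0.69, 0, 0, 0, 0, 0.5], [0, 0, 0, 0, 0, 0.92, 0.5], [0, 0, 0, 0, 0, 0, 0.5], [0, 0, 0, 0, 0, 0, 0.5]])

```text
time: 7.08
tcp_pos: [601.4, 235.3, 201.9]
tcp_rot: [[0.997, -0.079, -0.0], [-0.079, -0.997, -0.0], [-0.0, 0.0, -1.0]]
force: [-0.3, 0.5, -0.3]
gripper_width: 46.9
grasp_force: 0.0
```

```bash
python3 - <<'E'
from station import ctrl, imaging
import cv2, pickle, numpy as np
o=ctrl.get_obs(); c=imaging.capture("wrist"); t=imaging.capture("top"); pickle.dump((o,c,t),open("w3.pkl","wb"))
a=cv2.resize(c["image"][:220,130:430,::-1],(780,572),interpolation=cv2.INTER_CUBIC)
b=cv2.resize(t["image"][180:250,210:310,::-1],(300,210),interpolation=cv2.INTER_CUBIC)
a[-210:,-300:]=b
cv2.imwrite("pics/w3.png",a); print(o["tcp_pos"],o["tcp_rot"])
E
```

```text
[601.43887037 235.27143064 201.86556834] [[ 9.96880053e-01 -7.89312897e-02 -1.09583342e-04]
 [-7.89313096e-02 -9.96880039e-01 -1.91471813e-04]
 [-9.41283292e-05  1.99523988e-04 -9.99999976e-01]]
```

View pics/w3.png

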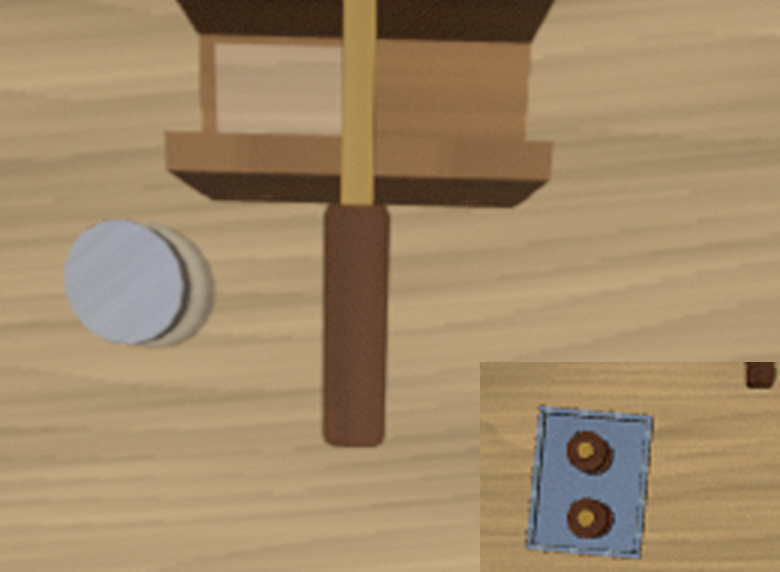

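Both clamps stand upright in the tray (inset). The saw handle runs from (357,205) to its rear end at (354,444), the brass is at (359,20), and the jar is clear to the left.

```bash
python3 - <<'E'
from h import *
np.set_printoptions(precision=1,suppress=True)
o,c,_=pickle.load(open("w3.pkl","rb"))
W=lambda p:wray(o,c,(np.array(p)+.5)/2.6-.5+[130,0])
print(tri(W((357,205)),cr("top",(85,163)),cr("scene",(455,450))),tri(W((354,436)),cr("top",(79,248)),cr("scene",(521,405))))
for n,p,z in [("front",(357,205),90),("rear top",(354,436),92),("rear bot",(354,446),92),("brass",(361,5),90),("jar",(125,282),55)]: print(n,atz(W(p),z))
E
```

```text
(array([718.6, 234.2,  78.4]), [np.float64(0.15425756886588185), np.float64(0.7769994597805454), np.float64(0.9184183798377098)]) (array([641.2, 240.4,  80.3]), [np.float64(1.640370182494928), np.float64(0.7634140391182909), np.float64(1.2538897631607002)])
front [717.  234.1  90. ]
rear top [642.7 241.5  92. ]
rear bot [639.2 241.9  92. ]
brass [773.2 228.   90. ]
jar [701.7 323.5  55. ]
```

Emit:
arm_command(deltas=[[0.31, -0.044, 0.446, 0, 0, 0.23, 0.5], [0.31, -0.044, 0.446, 0, 0, 0, 0.5], [0.31, -0.044, 0.446, 0, 0, 0, 0.5], [0.31, -0.044, 0.446, 0, 0, 0, 0.5], [0.31, -0.044, 0.446, 0, 0, 0, 0.5], [0, 0, 0, 0, 1, 0, 0.5], [0, 0, 0, 0, 1, 0, 0.5], [0, 0, 0, 0, 1, 0, 0.5], [0, 0, 0, 0, 1, 0, 0.5], [0, 0, 0, 0, 1, 0, 0.5], [0, 0, 0, 0, 0, 0, 0.5], [0, 0, 0, 0, 0, 0, 0.5]])

```text
time: 8.18
tcp_pos: [663.8, 237.9, 113.0]
tcp_rot: [[0.936, -0.096, 0.339], [-0.09, -0.995, -0.033], [0.34, 0.0, -0.94]]
force: [0.1, -0.4, 0.1]
gripper_width: 47.0
grasp_force: 0.0
```

```bash
python3 - <<'E'
from station import ctrl, imaging
import cv2, pickle, numpy as np
o=ctrl.get_obs(); c=imaging.capture("wrist"); pickle.dump((o,c),open("w4.pkl","wb"))
a=cv2.resize(c["image"][80:300,130:430,::-1],(780,572),interpolation=cv2.INTER_CUBIC)
cv2.imwrite("pics/w4.png",a); print(o["tcp_pos"],o["tcp_rot"])
E
```

```text
[663.81218149 237.92306753 112.96449692] [[ 9.35940816e-01 -9.62940535e-02  3.38736245e-01]
 [-9.04265900e-02 -9.95352868e-01 -3.31013468e-02]
 [ 3.40349556e-01  3.50137961e-04 -9.40298919e-01]]
```

View pics/w4.png

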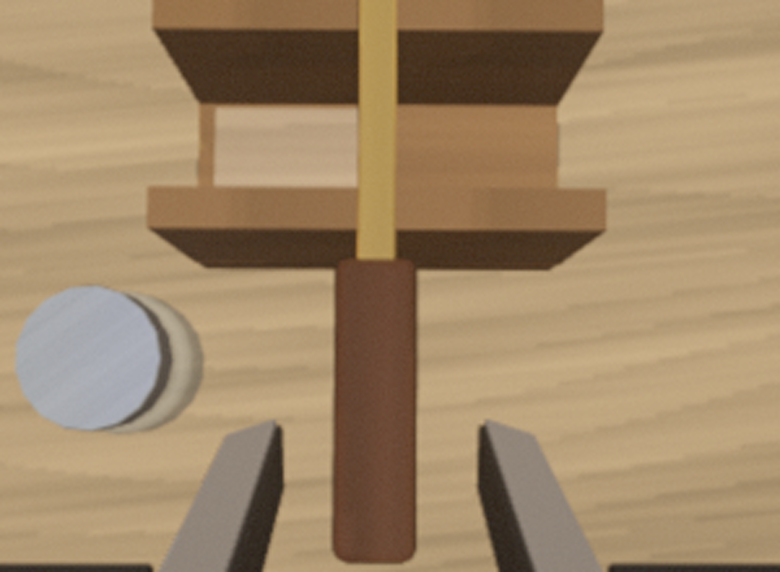

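The handle's front junction is at (376,260) and its rear end at (374,560); the fingers straddle it, with their centre at about x=381.

```bash
python3 - <<'E'
from h import *
np.set_printoptions(precision=1,suppress=True)
o,c,_=pickle.load(open("w3.pkl","rb")); o4,c4=pickle.load(open("w4.pkl","rb"))
W=lambda p:wray(o,c,(np.array(p)+.5)/2.6-.5+[130,0])
V=lambda p:wray(o4,c4,(np.array(p)+.5)/2.6-.5+[130,80])
for a,b in [((357,205),(376,260)),((354,445),(374,560))]:
    print(tri(W(a),V(b)),atz(V(b),91))
print(tri(W((357,205)),V((376,260)),cr("top",(85,163))))
w=np.linalg.norm(atz(V((335,400)),92)-atz(V((415,400)),92)); print("width at z92",w, "at z80",np.linalg.norm(atz(V((335,400)),80)-atz(V((415,400)),80)))
E
```

```text
(array([717.1, 234.2,  90.4]), [np.float64(0.12691194540523348), np.float64(0.1269119454052313)]) [717.  234.3  91. ]
(array([637.6, 242.5,  79.1]), [np.float64(0.07361945508793324), np.float64(0.07361945508793519)]) [640.  242.2  91. ]
(array([718.4, 234.3,  79.4]), [np.float64(0.005247736873451759), np.float64(0.6039810685327083), np.float64(0.608586124983371)])
width at z92 20.63658428162966 at z80 21.831017910795826
```

Emit:
arm_command(deltas=[[-0.12, -0.044, 0.32, 0, 0, 0, 0.5], [-0.12, 0, 0.32, 0, 0, 0, 0.5], [-0.115, 0, 0.31, 0, 0, 0, 0.5], [0, 0, 0, 0, 0, 0, 0.5], [0, 0, 0, 0, 0, 0, 0.5], [0, 0, 0, 0, 0, 0, 0], [0, 0, 0, 0, 0, 0, 0], [0, 0, 0, 0, 0, 0, 0], [0, 0, 0, 0, 0, 0, 0], [0, 0, 0, 0, 0, 0, 0], [0, 0, 0, 0, 0, 0, 0], [0, 0, 0, 0, 0, 0, 0]], force=60)

```text
time: 9.23
tcp_pos: [664.1, 240.3, 72.3]
tcp_rot: [[0.935, -0.097, 0.341], [-0.091, -0.995, -0.033], [0.343, -0.0, -0.939]]
force: [-1.0, -1.1, 2.7]
gripper_width: 21.3
grasp_force: 59.9
```

Emit:
arm_command(deltas=[[0.03, 0, -0.09, 0, 0, 0, 0], [0.07, 0, -0.19, 0, 0, 0, 0], [0.1, 0, -0.28, 0, 0, 0, 0], [0.14, 0, -0.38, 0, 0, 0, 0], [0.14, 0, -0.38, 0, 0, 0, 0], [0.14, 0, -0.38, 0, 0, 0, 0], [0.1, 0, -0.28, 0, 0, 0, 0], [0.05, 0, -0.14, 0, 0, 0, 0], [0, 0, 0, 0, 0, 0, 0], [0, 0, 0, 0, 0, 0, 0]])

```text
time: 10.07
tcp_pos: [663.7, 240.2, 161.8]
tcp_rot: [[0.935, -0.097, 0.34], [-0.091, -0.995, -0.033], [0.342, 0.0, -0.94]]
force: [0.6, 0.5, -2.8]
gripper_width: 21.8
grasp_force: 59.9
```

```bash
python3 - <<'E'
from station import ctrl, imaging
import cv2, pickle, numpy as np
o=ctrl.get_obs(); c=imaging.capture("wrist"); pickle.dump((o,c),open("w5.pkl","wb"))
s=imaging.capture("scene")
a=np.vstack([cv2.resize(c["image"][80:300,130:430,::-1],(409,300)),cv2.resize(s["image"][220:370,220:425,::-1],(409,300),interpolation=cv2.INTER_CUBIC)])
cv2.imwrite("pics/w5.png",a); print(o["tcp_pos"])
E
```

```text
[663.6606097  240.16344286 161.77812583]
```

View pics/w5.png

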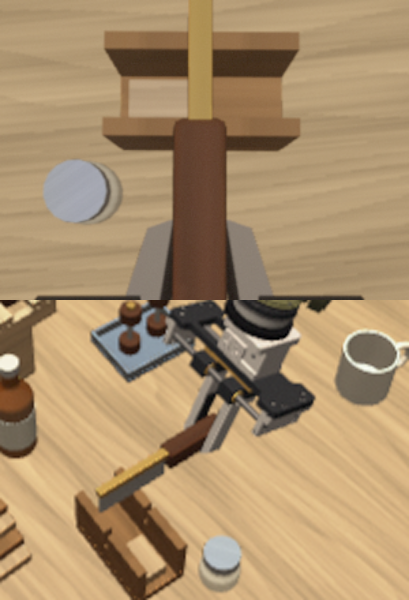

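The saw is lifted clear of the mitre box, about level, with the junction at (201,119) in the wrist view. I'll check the held saw against prediction.

```bash
cat >> h.py <<'E'
def wproj(o,c,X,toolframe=False):
    M=np.linalg.inv(c["mount"]); X=np.atleast_2d(X)
    P=X if toolframe else (X-o["tcp_pos"])@o["tcp_rot"]
    Q=P@M[:3,:3].T+M[:3,3]; Q=Q*[1,-1,-1]; q=Q@c["K"].T; return q[:,:2]/q[:,2:]
E
python3 - <<'E'
from h import *
np.set_printoptions(precision=3,suppress=True)
o,c=pickle.load(open("w5.pkl","rb"))
R=o["tcp_rot"]; p=np.array([664.1,240.3,72.3])
ps=-.103; Rs=np.array([[np.cos(ps),-np.sin(ps),0],[np.sin(ps),np.cos(ps),0],[0,0,1]])
so=np.array([678.5,238.2,77])
pts=np.array([[40,0,13],[132,0,13],[132,-5,13],[132,5,13],[40,-11,15],[40,11,15]])
T=((so+pts@Rs.T)-p)@R
print(wproj(o,c,T,True))
for dp in(-.1,.1):
    a=np.array([[np.cos(dp),0,np.sin(dp)],[0,1,0],[-np.sin(dp),0,np.cos(dp)]]); g=[-18,0,3]
    print(dp,wproj(o,c,((so+(g+(pts-g)@a.T)@Rs.T)-p)@R,True)[:2])
hsv=cv2.cvtColor(c["image"],cv2.COLOR_RGB2HSV)
im=c["image"].astype(int)
for r in range(40,175,6):
    row=im[r]; m=np.where((row[:,0]-row[:,2]>70)&(row[:,0]>120))[0]; m=m[(m>240)&(m<320)]
    print(r, (m.min(),m.max()) if len(m) else None, end="; ")
E
```

```text
[[278.44  165.597]
 [279.43    7.197]
 [288.144   7.253]
 [270.716   7.141]
 [298.566 164.951]
 [258.374 164.684]]
-0.1 [[278.513 165.687]
 [279.735 -10.26 ]]
0.1 [[278.363 166.549]
 [279.156  24.337]]
40 (np.int64(268), np.int64(285)); 46 (np.int64(268), np.int64(285)); 52 (np.int64(268), np.int64(285)); 58 (np.int64(268), np.int64(285)); 64 (np.int64(268), np.int64(285)); 70 (np.int64(268), np.int64(285)); 76 (np.int64(268), np.int64(285)); 82 (np.int64(268), np.int64(285)); 88 (np.int64(268), np.int64(285)); 94 (np.int64(268), np.int64(285)); 100 (np.int64(268), np.int64(285)); 106 (np.int64(247), np.int64(318)); 112 (np.int64(248), np.int64(315)); 118 (np.int64(268), np.int64(285)); 124 (np.int64(268), np.int64(285)); 130 (np.int64(268), np.int64(285)); 136 (np.int64(268), np.int64(285)); 142 (np.int64(268), np.int64(319)); 148 (np.int64(268), np.int64(319)); 154 (np.int64(268), np.int64(319)); 160 (np.int64(268), np.int64(319)); 166 (np.int64(268), np.int64(319)); 172 (np.int64(249), np.int64(312));
```

```bash
python3 - <<'E'
from h import *
o,c=pickle.load(open("w5.pkl","rb"))
for r in range(0,36,2): print(r,c["image"][r,277],c["image"][r,272])
o4,c4=pickle.load(open("w4.pkl","rb"))
# saw axis lateral in tool frame: solve y at x where px=276.8
for y in (0,.5,1,-.5): print(y,wproj(o,c,[[40,y,-20],[130,y,30]],True))
E
```

```text
0 [56 50 45] [51 45 39]
2 [56 51 42] [52 47 40]
4 [53 49 40] [53 50 41]
6 [147 121  85] [113  93  66]
8 [168 141  95] [167 138  91]
10 [170 141  79] [170 141  78]
12 [170 141  80] [169 141  80]
14 [169 140  80] [170 141  80]
16 [169 139  77] [171 142  81]
18 [169 139  77] [171 141  78]
20 [169 140  80] [170 139  77]
22 [169 139  79] [172 144  82]
24 [169 140  79] [172 144  81]
26 [170 142  81] [171 142  79]
28 [171 142  81] [173 145  85]
30 [170 139  78] [172 143  81]
32 [171 141  82] [171 143  79]
34 [171 143  81] [173 144  83]
0 [[276.7828748  206.19838804]
 [276.75942793  32.44399951]]
0.5 [[277.78107318 206.19887047]
 [277.62814873  32.44433916]]
1 [[278.77927262 206.19935291]
 [278.49687034  32.4446788 ]]
-0.5 [[275.78467748 206.1979056 ]
 [275.89070792  32.44365987]]
```

Emit:
arm_command(deltas=[[-0.2, 0.02, -0.07, 0, 0, 0, 0], [-0.45, 0.05, -0.165, 0, 0, 0, 0], [-0.67, 0.07, -0.243, 0, 0, 0, 0], [-0.67, 0.07, -0.243, 0, 0, 0, 0], [-0.67, 0.07, -0.243, 0, 0, 0, 0], [-0.67, 0.07, -0.243, 0, 0, 0, 0], [-0.67, 0.07, -0.243, 0, 0, 0, 0], [-0.45, 0.05, -0.165, 0, 0, 0, 0], [-0.2, 0.02, -0.07, 0, 0, 0, 0], [0, 0, 0, 0.188, 0, -0.515, 0], [0, 0, 0, 0.188, 0, -0.515, 0], [0, 0, 0, 0, 0, 0, 0]])

```text
time: 11.17
tcp_pos: [465.3, 239.7, 161.5]
tcp_rot: [[0.94, -0.018, 0.342], [-0.017, -1.0, -0.006], [0.342, 0.0, -0.94]]
force: [0.0, -0.6, -1.6]
gripper_width: 21.7
grasp_force: 59.9
```

Emit:
arm_command(deltas=[[0, 0.3, 0, 0, 0, 0, 0], [0, 0.6, 0, 0, 0, 0, 0], [0, 0.9, 0, 0, 0, 0, 0], [0, 0.9, 0, 0, 0, 0, 0], [0, 0.9, 0, 0, 0, 0, 0], [0, 0.9, 0, 0, 0, 0, 0], [0, 0.9, 0, 0, 0, 0, 0], [0, 0.9, 0, 0, 0, 0, 0], [0, 0.9, 0, 0, 0, 0, 0], [0, 0.9, 0, 0, 0, 0, 0], [0, 0.9, 0, 0, 0, 0, 0], [0, 0.9, 0, 0, 0, 0, 0]])

```text
time: 12.17
tcp_pos: [456.8, -158.4, 161.7]
tcp_rot: [[0.94, -0.022, 0.342], [-0.021, -1.0, -0.007], [0.342, -0.0, -0.94]]
force: [0.6, 0.9, -2.8]
gripper_width: 21.5
grasp_force: 59.9
```

Emit:
arm_command(deltas=[[0, 0.7, 0, 0, 0, 0, 0], [0, 0.4, 0, 0, 0, 0, 0], [0, 0.2, 0, 0, 0, 0, 0], [0, 0, 0, 0, 0, 0, 0], [0, 0, 0, 0, 0, 0, 0]])

```text
time: 12.58
tcp_pos: [455.9, -207.7, 161.4]
tcp_rot: [[0.94, -0.021, 0.341], [-0.02, -1.0, -0.007], [0.341, -0.001, -0.94]]
force: [0.1, 0.9, -2.3]
gripper_width: 21.5
grasp_force: 59.9
```

Emit:
arm_command(deltas=[[-0.09, 0.09, 0.24, 0, 0, 0, 0], [-0.17, 0.088, 0.48, 0, 0, 0, 0], [-0.17, 0, 0.48, 0, 0, 0, 0], [-0.17, 0, 0.48, 0, 0, 0, 0], [-0.095, 0, 0.235, 0, 0, 0, 0], [0, 0, 0, 0, 0, 0, 0], [0, 0, 0, 0, 0, 0, 0], [0, 0, 0, 0, 0, 0, 0]])

```text
time: 13.25
tcp_pos: [456.5, -215.3, 81.3]
tcp_rot: [[0.939, -0.02, 0.343], [-0.018, -1.0, -0.007], [0.343, 0.001, -0.939]]
force: [0.6, 0.1, -3.3]
gripper_width: 21.4
grasp_force: 59.9
```

```bash
python3 - <<'E'
from station import ctrl, imaging
import cv2, pickle, numpy as np
o=ctrl.get_obs(); c=imaging.capture("wrist"); pickle.dump((o,c),open("w6.pkl","wb"))
a=cv2.resize(c["image"][:150,175:375,::-1],(800,600),interpolation=cv2.INTER_CUBIC)
a=cv2.convertScaleAbs(a,alpha=1.6,beta=10)
cv2.imwrite("pics/w6.png",a); print(o["tcp_pos"],o["tcp_rot"],o["force"])
E
```

```text
[ 456.5028205  -215.25129841   81.31306718] [[ 9.39088820e-01 -1.97628953e-02  3.43105838e-01]
 [-1.83157918e-02 -9.99804436e-01 -7.45797592e-03]
 [ 3.43186130e-01  7.19446715e-04 -9.39267141e-01]] [ 0.59249192  0.08822769 -3.3278449 ]
```

View pics/w6.png

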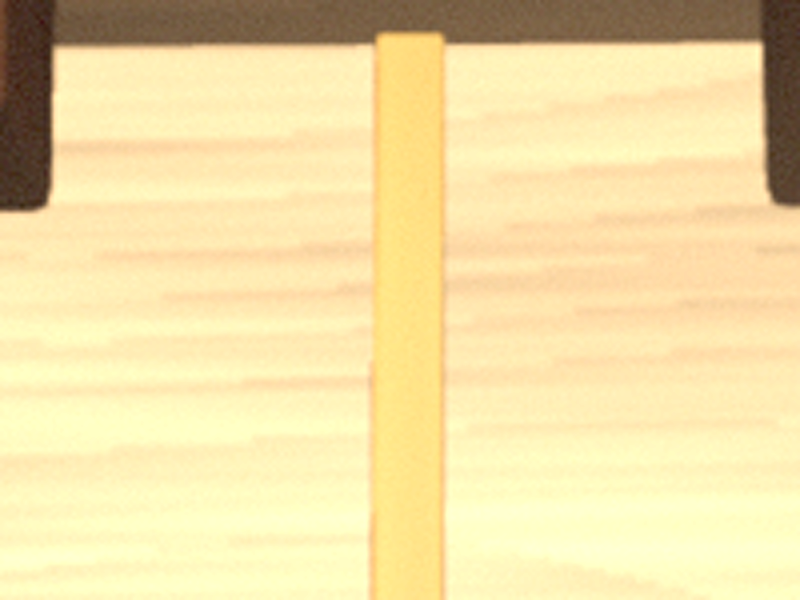

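In this crop the held saw's brass is at x≈409. The neighbouring handles' inner edges are at x≈50 and 767, with midpoint 408.5, so the saw is centred on the empty slot and I can insert it.

Emit:
arm_command(deltas=[[0.2, 0, 0.073, 0, 0, 0, 0], [0.39, 0, 0.143, 0, 0, 0, 0], [0.39, 0, 0.143, 0, 0, 0, 0], [0.39, 0, 0.143, 0, 0, 0, 0], [0.3, 0, 0.11, 0, 0, 0, 0], [0.23, 0, 0.084, 0, 0, 0, 0], [0.23, 0, 0.084, 0, 0, 0, 0], [0.22, 0, 0.08, 0, 0, 0, 0], [0, 0, 0, 0, 0, 0, 0]])

```text
time: 14.05
tcp_pos: [557.4, -217.3, 80.4]
tcp_rot: [[0.939, -0.02, 0.343], [-0.019, -1.0, -0.007], [0.343, 0.0, -0.939]]
force: [0.8, 0.1, -1.9]
gripper_width: 21.5
grasp_force: 59.9
```

```bash
python3 - <<'E'
from station import ctrl
import numpy as np; np.set_printoptions(precision=2,suppress=True)
o=ctrl.get_obs(); print(o["tcp_pos"],o["force"],o["moment"])
E
```

```text
[ 557.41 -217.3    80.43] [ 0.79  0.14 -1.88] [0.05 0.52 0.02]
```

Emit:
arm_command(deltas=[[0.23, 0, 0.084, 0, 0, 0, 0], [0.23, 0, 0.084, 0, 0, 0, 0], [0.23, 0, 0.084, 0, 0, 0, 0], [0.23, 0, 0.084, 0, 0, 0, 0], [0.14, 0, 0.05, 0, 0, 0, 0], [0, 0, 0, 0, 0, 0, 0]])

```text
time: 14.55
tcp_pos: [601.6, -218.1, 80.1]
tcp_rot: [[0.939, -0.02, 0.342], [-0.019, -1.0, -0.007], [0.342, -0.0, -0.94]]
force: [-0.5, 0.1, -2.6]
gripper_width: 21.6
grasp_force: 59.9
```

Now the last ~15–20 mm: small steps, lowering slightly.

Emit:
arm_command(deltas=[[0.09, 0, 0.06, 0, 0, 0, 0], [0.09, 0, 0.06, 0, 0, 0, 0], [0.09, 0, 0.06, 0, 0, 0, 0], [0, 0, 0, 0, 0, 0, 0]])

```text
time: 14.88
tcp_pos: [614.5, -218.6, 77.5]
tcp_rot: [[0.939, -0.02, 0.343], [-0.019, -1.0, -0.007], [0.343, 0.0, -0.939]]
force: [1.3, 1.0, 0.2]
gripper_width: 22.0
grasp_force: 59.9
```

Emit:
arm_command(deltas=[[0.047, 0, 0.017, 0, 0, 0, 0], [0.047, 0, 0.017, 0, 0, 0, 0], [0, 0, 0, 0, 0, 0, 0]])

```text
time: 15.13
tcp_pos: [618.1, -218.6, 77.4]
tcp_rot: [[0.939, -0.02, 0.343], [-0.019, -1.0, -0.007], [0.343, 0.0, -0.939]]
force: [-0.2, -0.5, 1.5]
gripper_width: 21.4
grasp_force: 59.9
```

Emit:
arm_command(deltas=[[0.047, 0, 0.017, 0, 0, 0, 0], [0, 0, 0, 0, 0, 0, 0]])

```text
time: 15.3
tcp_pos: [620.1, -218.6, 77.4]
tcp_rot: [[0.939, -0.02, 0.342], [-0.019, -1.0, -0.007], [0.343, 0.0, -0.939]]
force: [-2.0, -0.4, 3.0]
gripper_width: 21.7
grasp_force: 59.9
```

Emit:
arm_command(deltas=[[0.047, 0, 0.017, 0, 0, 0, 0], [0, 0, 0, 0, 0, 0, 0]])

```text
time: 15.47
tcp_pos: [621.0, -218.7, 77.2]
tcp_rot: [[0.94, -0.02, 0.34], [-0.019, -1.0, -0.007], [0.34, -0.0, -0.94]]
force: [-16.2, -0.6, 10.2]
gripper_width: 21.7
grasp_force: 60.0
```

Emit:
arm_command(deltas=[[0, 0, 0, 0, 0, 0, 0], [0, 0, 0, 0, 0, 0, 0.36], [0, 0, 0, 0, 0, 0, 0.36], [0, 0, 0, 0, 0, 0, 0.36], [0, 0, 0, 0, 0, 0, 0.36], [0, 0, 0, 0, 0, 0, 0.36]])

```text
time: 15.97
tcp_pos: [621.8, -218.5, 76.9]
tcp_rot: [[0.94, -0.02, 0.342], [-0.019, -1.0, -0.007], [0.342, -0.0, -0.94]]
force: [0.1, -1.2, -0.1]
gripper_width: 33.5
grasp_force: 0.0
```

```bash
python3 - <<'E'
from station import ctrl, imaging
import numpy as np, pickle; np.set_printoptions(precision=2,suppress=True)
o=ctrl.get_obs(); print(o["tcp_pos"],o["force"],o["moment"],o["gripper_width"])
E
```

```text
[ 621.81 -218.49   76.92] [ 0.07 -1.2  -0.08] [0.08 0.16 0.05] 33.50380371485278
```

Emit:
arm_command(deltas=[[0, 0, -0.2, 0, 0, 0, 0.36], [0, 0, -0.4, 0, 0, 0, 0.36], [-0.2, 0, -0.7, 0, 0, 0, 0.36], [-0.5, 0, -0.7, 0, 0, 0, 0.36], [-0.8, 0, -0.5, 0, 0, 0, 0.36], [-0.8, 0, -0.5, 0, 0, 0, 0.36], [-0.8, 0, -0.5, 0, 0, 0, 0.36], [-0.8, 0, -0.4, 0, 0, 0, 0.36], [-0.5, 0, -0.2, 0, 0, 0, 0.36], [0, 0, 0, 0, 0, 0, 0.36], [0, 0, 0, 0, 0, 0, 0.36]])

```text
time: 16.88
tcp_pos: [400.1, -214.5, 172.0]
tcp_rot: [[0.939, -0.022, 0.343], [-0.02, -1.0, -0.009], [0.344, 0.001, -0.939]]
force: [0.8, -0.2, -0.6]
gripper_width: 33.7
grasp_force: 0.0
```

```bash
python3 - <<'E'
from h import *
from station import ctrl, imaging
np.set_printoptions(precision=1,suppress=True)
o=ctrl.get_obs(); print(o["tcp_pos"],o["force"])
w=imaging.capture("wrist"); t=imaging.capture("top"); pickle.dump((o,w,t),open("end.pkl","wb"))
# rear edges of three handles in top image: brightness profile down each handle column
for y in (-147.5,-217.5,-287):
    X=np.array([600,y,97.,1])@t["camera_from_world"].T; q=t["K"]@(X[:3]*[1,-1,-1]); u,v=q[:2]/q[2]
    col=t["image"][int(v)-12:int(v)+14,int(round(u))-1:int(round(u))+2].mean((1,2)); row=t["image"][int(v)-6:int(v)-3,int(u)-9:int(u)+10].mean((0,2))
    print(round(u,1),int(v)-12,col.astype(int),int(u)-9,row.astype(int))
# change in the top view since the start, away from arm
df=np.abs(t["image"].astype(int)-d["top"]["image"]).sum(2)>90
n,l,s,ce=cv2.connectedComponentsWithStats(df.astype(np.uint8))
print([(s[i].tolist(),ce[i]) for i in range(1,n) if s[i,4]>12])
for y in (-147.5,-217.5,-287):
    u,v=wproj(o,w,[600,y,97])[0]; print("w",u,v)
    if 0<u<550 and 30<v<380: print(w["image"][int(v)-25:int(v)+35,int(u)].mean(1).astype(int))
E
```

```text
[ 400.1 -214.5  172. ] [ 0.8 -0.2 -0.6]
302.8 172 [ 49  51  48  48  49  49  48  45  48  47  48  46  49  48  47  31  50 141
 134 125 134 136 139 137 133 126] 293 [126 124 125 130 126  66  34  45  44  46  43  52  49  48  53 100 122 121
 121]
332.8 172 [ 49  49  47  49  46  46  48  48  47  49  48  50  48  45  33  41 130 120
 119 127 129 131 134 127 133 134] 323 [116 117 118 121 117   9  42  48  43  45  48  50  52  45  53  97 122 118
 116]
362.7 171 [ 46  51  51  48  49  47  51  49  49  46  51  50  48  46  48  38  30 104
 128 125 126 125 131 129 129 130] 353 [116 115 118 116  28  15  41  49  43  45  51  54  48  48  52  91 120 117
 117]
[([139, 103, 12, 38, 157], array([144.2, 122.4])), ([330, 115, 3, 8, 17], array([331. , 118.7])), ([330, 138, 6, 13, 52], array([332.2, 144.3])), ([133, 143, 16, 32, 401], array([140.5, 158.3])), ([327, 168, 12, 20, 194], array([332.5, 177.8])), ([326, 197, 17, 16, 203], array([333.9, 204.7])), ([239, 203, 16, 15, 179], array([246.2, 209.9])), ([277, 268, 123, 152, 11427], array([340.9, 353. ])), ([370, 302, 9, 8, 25], array([374.7, 306.3])), ([139, 356, 144, 64, 4459], array([214.9, 387. ])), ([474, 388, 86, 32, 1202], array([526.9, 408. ])), ([256, 412, 4, 8, 13], array([257.7, 416. ]))]
w 196.0232778519645 27.715018432809654
w 274.99765607400207 26.171965627487683
w 353.31331539039763 24.641783300897654
```

```bash
python3 -c "
from station import ctrl
print(ctrl.finish_job())"
```

```text
the job is handed in; nothing more can be done
None
```

I stood the clamp upright in the free half of the tray, then slid the saw teeth down into the empty slot until its handle met the front of the till. In the last top view its handle end was level with the neighbouring saws to about 1 mm. The job was handed in at about 17 s and no verdict was returned.

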